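# Reset the tripped breaker of the bench power box

### The job

One of the three breakers on the grey power box has tripped: its lever stands part-way, while the other two lie right over to one side. Reset it: push its lever towards the carrying-handle end until it is fully off against its stop, press it there with about 17 N for a second, then throw it fully on, towards the sockets. Never load the lever with more than 25 N, leave the other two breakers and the things lying about as they are, and let go.

Things in the scene. Friction and masses are not known exactly. Their poses are not given: they have to be found in the camera images.
- power_box: The fixed grey box, 250 (x) x 290 (y) x 85 mm high, origin under its centre; round sockets on its +x end, carrying handle on its -x end. Three like breakers stand in a row along its y on its top, 78 mm apart, in any order, each a white housing 100 x 58 x 20 mm. A steel socket and a white plug stand loose on its top near the handle end, about 95 mm from the row of axes.
- tripped_axis (a point): Middle of the pivot axis of the tripped lever, fixed in its housing, 5 mm below the housing's flat top, 100 mm above the bench. Its x axis points level to the ON side (sockets), -x is the OFF side (carrying handle), y runs along the pivot axis.
- tripped_lever (a joint): Angle of the lever's root to the inner mechanism (rad): -0.42 at the OFF stop, +0.42 at the ON stop, -0.12 to 0.12 at the start. The mechanism sits turned in the housing by an unknown fixed angle, up to 0.12 either way, so feel for the stops (up to 7 mm off nominal at the grip). The lever is stiff, takes 3 to 12 N at the grip (rubbing adds) and stays where left. On means above 0.38.
- tripped_handle: The tripped handle: origin on the pivot axis, z along it to its grip. A black blade 5 mm thick, 18 mm wide, with a round cross-bar grip at its end (18 mm diameter, 34 mm long across the swing, centre 60 mm from the axis). It is springy, bending about 1 mm at the grip for every 4.5 N, so against a stop the force builds over some millimetres; above 25 N it is damaged.
- tripped_grip (a point): Centre of the tripped lever's cross-bar grip, 60 mm from the axis along the handle; about 160 mm above the bench when upright.
- live_lever (a joint): Lever angle of a neighbouring breaker that is on and must stay so (+0.42, leaning to the sockets). Same build.
- idle_lever (a joint): Lever angle of the other neighbouring breaker, switched off on purpose and to stay so (-0.42, leaning to the carrying handle). Same build.
- live_grip (a point): Centre of the grip of the breaker that is on.
- idle_grip (a point): Centre of the grip of the breaker that is off.
- deep_socket: Steel deep socket 22 mm in diameter, 45 mm tall, standing loose on the box near its handle end; origin under its centre. Leave alone.
- plug: White plug insert 20 mm in diameter, 50 mm tall, standing loose on the box near its handle end; origin under its centre. Leave alone.
- wrench: Steel wrench lying on the bench; leave alone.
- driver: Screwdriver lying on the bench; leave alone.
- spray_can: Can, 64 mm in diameter, 170 mm tall, on the bench; leave alone.
- bolt_jar: Jar, 70 mm in diameter, 90 mm tall, on the bench; leave alone.
- bearing: Bearing ring, 60 mm across, 18 mm high, on the bench; leave alone.

How it is judged:
By the outcome, as a careful person would: the job done as asked, in the order asked, and still so for the second after the job is handed in, with the robot touching nothing.
It also fails if it takes over 51 s, if anything falls off the work surface, if the arm or the gripper's body presses on something with over 40 N, if the wrist force passes 120 N, or if a joint passes its speed limit or range.

### The arm

A 6-joint arm with a two-finger parallel gripper is mounted at the origin on the work surface. World frame = base frame: x ahead of the robot, y to its left, z up, the work surface at z = 0. Lengths are in m, angles in rad, forces in N, time in s.
With the tool pointing down it reaches from about 0.35 to 1 m from the base axis. Payload 7.1 kg.
Tool frame: the origin (TCP) lies midway between the tips of the shut fingers; the grasp point (between the pads) lies arm.hold_point_z behind it (arm.hold_point_z is the distance from the TCP to the grasp point, in m); z points along the fingers, x is the direction in which the jaws open and shut, and the axes are right-handed (so a half turn about z gives the same grasp; the last joint's range is limited). The gripper opens to 85 mm and grips with 20 to 120 N. Pads are 22 mm wide; open, the fingers measure 114 mm over their backs; the gripper's body (76 mm by 85 mm) begins 54 mm behind the grasp point. The pads swing forward as they close: fully open they stand 13 mm farther back than shut.
Start: joints at [-1.247, 0.423, 1.63, -0, 1.089, -0.019], TCP at [0.21, -0.589, 0.201] pointing down, gripper open.
Joint ranges: [-3, 3], [-0.9, 2.11], [0.09, 2.58], [-1.31, 4.45], [0.11, 2.69], [-2.54, 2.54]. Speed limits (rad/s): [2.39, 2.39, 3.01, 3.14, 3.14, 3.14].

### API

Orientations are given as [roll, pitch, yaw] about the fixed x, y, z axes, in that order (R = Rz(yaw) Ry(pitch) Rx(roll)).
In Python, from plant import arm gives the robot as it stands.
- The arm moves only by the shell command python3 -m pendant 'ROWS'. ROWS is a JSON object of lists of equal length, an entry for each row: "translation": the shift along the tool's x, y, z in units of 100 mm (1.0 is 100 mm), a list of three; "rot": the turn, a rotation vector about the tool's x, y, z in units of 180 degrees (1.0 is 180 degrees), a list of three; "jaw": the closure, from 0 (fully open) to 1 (shut). A call has 1 to 20 rows; each row is the pose to reach, as a shift and turn from the pose commanded when the call began, along the tool's axes at that moment, turning the shorter way round; what a row does not reach only later rows make up. A row lasts 1/8 s, in which the tool goes at most 62.5 mm and 10.7 degrees, less where a joint would pass 70% of its speed; a pose out of reach is approached as far as the arm can. A call with a number of a shift or a turn outside -1 to 1 is refused whole. A call with a gripper value outside its range is refused whole. The fingers move at their own pace and stop on an object; the grip force is fixed at half the most. Time passes only in rows, so rows that repeat a pose let the fingers close. It gives the time, the measured TCP pose, the force and the opening at its end, in the units of the state.
- arm.state(): the state, without advancing time (a new reading comes with each control period).
- arm.read_camera(name): name is "side" or "top"; returns the picture (480x640x3 uint8, red, green, blue); there is no depth.
- arm.camera_params(name): a dict with "intrinsics" (3x3 intrinsics, pixels), "dist" ([k1, k2, p1, p2, k3] as OpenCV has them; the pictures are not rectified), "origin" and "rotation" of the camera in the world. Camera axes: x right, y up, looking along -z (the intrinsics and any distortion apply to the point x, -y, -z); pixel columns grow to the right and rows downward; lengths in m; the calibration is good to about 2 mm. A picture is of the moment at which its call begins. camera_params takes no time and is no camera call.
- arm.hand_in(): hands the job in, once; it reports no verdict.
The state is a dict: "time": time; "joint_positions": joint angles; "qvel": joint speeds; "tau": joint torques, N m; "position": TCP position; "ee_rot": TCP orientation; "ft_force": force on the tool from outside, world axes, zero at the start; "ft_torque": the same for the moment, N m; "gripper_width": opening from 0.0 (shut) to 1.0 (fully open).
Only numpy, scipy, OpenCV 4.12 (cv2) and the standard library are available. Lean on these libraries where they do the work, as an engineer would, in place of code of your own. Each camera call takes 0.05 s, during which the arm holds its last target. There are 200 camera calls.

## Working session

There is one attempt and no reset: what is moved stays moved. The work goes in short steps, Python scripts to look and compute and a shell command to move; the robot and the scene stay as the last step left them, time stands still between calls to the robot, and variables do not carry over. Pictures are saved under pics/ and viewed, about 8 in all and at most 12, crops included, and the job is handed in when it is done.

```bash
ls; mkdir -p pics; python3 - <<'E'
from plant import arm
import cv2
for n in("top","side"):
    im=arm.read_camera(n); cv2.imwrite(f"pics/{n}0.png",im[:,:,::-1])
    p=arm.camera_params(n); print(n,{k:[[round(float(x),4) for x in r] if hasattr(r,'__len__') else round(float(r),4) for r in v] for k,v in p.items() if hasattr(v,'__len__')})
print(arm.state(), arm.hold_point_z)
E
```

```text
pics
top {'intrinsics': [[624.8051, 0.0, 320.3417], [0.0, 624.8051, 243.5886], [0.0, 0.0, 1.0]], 'dist': [-0.2245, 0.0, 0.0, 0.0, 0.0], 'origin': [0.446, -0.0058, 1.4773], 'rotation': [0.0416, -0.0009, -1.5691]}
side {'intrinsics': [[552.3353, 0.0, 317.8754], [0.0, 552.3353, 240.6496], [0.0, 0.0, 1.0]], 'dist': [-0.1225, 0.0, 0.0, 0.0, 0.0], 'origin': [0.2496, 0.7516, 1.0055], 'rotation': [0.7498, -0.0068, -2.7783]}
{'time': 0.1, 'joint_positions': array([-1.24700805e+00,  4.23780537e-01,  1.63062250e+00,  3.63332126e-05,
        1.08858095e+00, -1.89943611e-02]), 'qvel': array([-0.00046016, -0.00252733, -0.00271033,  0.00116405, -0.00014611,
        0.00173511]), 'tau': array([-3.23101931e-04, -5.58425152e+01, -2.82446676e+01,  2.18592726e-05,
        2.96457394e-03,  1.74989827e-05]), 'position': array([ 0.20993491, -0.58811679,  0.20060988]), 'ee_rot': array([-3.14153407e+00,  1.39046651e-03, -1.22803052e+00]), 'ft_force': array([ 0.04509539, -0.27343239,  0.00836814]), 'ft_torque': array([ 0.01396033,  0.04837334, -0.04588233]), 'gripper_width': 1.0019609066414294} 0.0187
```

View pics/top0.png

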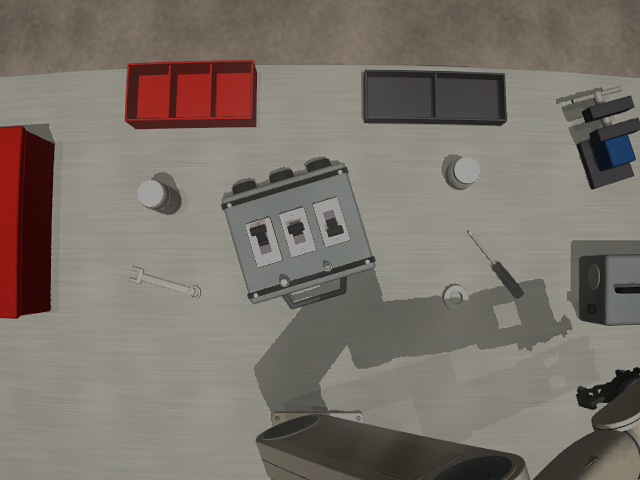

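View pics/side0.png

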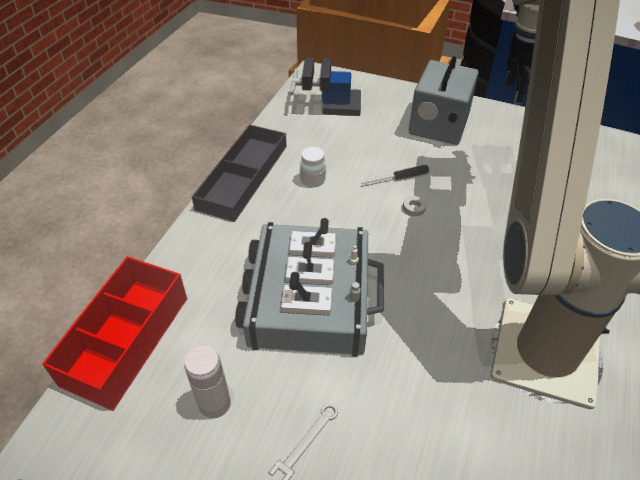

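The tripped breaker is the middle one: top view about (296,228), side view about (308,260). The left one in the top view leans to the sockets (on), and the right one to the handle (off). I'll take zoomed crops next.

```bash
python3 - <<'E'
import cv2,numpy as np
t=cv2.imread("pics/top0.png")[150:310,210:390]; s=cv2.imread("pics/side0.png")[210:360,235:395]
a=cv2.resize(t,None,fx=3.3,fy=3.3,interpolation=2)[:528,:594]
cv2.imwrite("pics/c1.png",cv2.resize(t,None,fx=3.7,fy=3.7,interpolation=2))
cv2.imwrite("pics/c2.png",cv2.resize(s,None,fx=4,fy=4,interpolation=2))
E
```

```text
(no output)
```

View pics/c1.png

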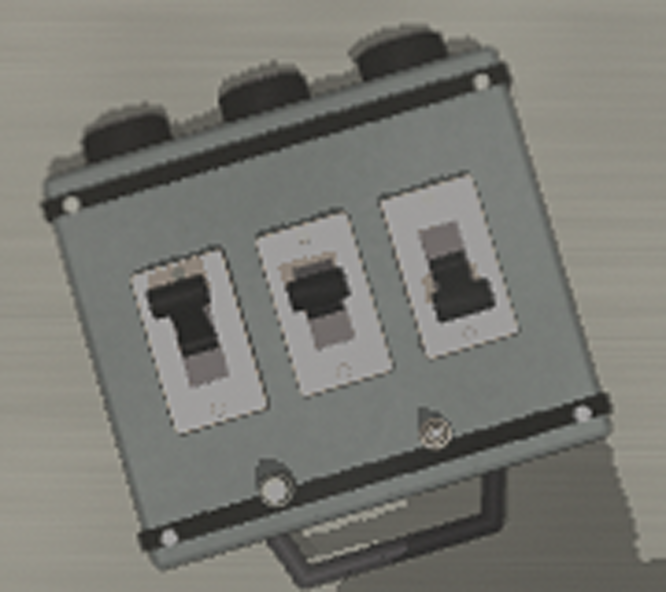

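View pics/c2.png

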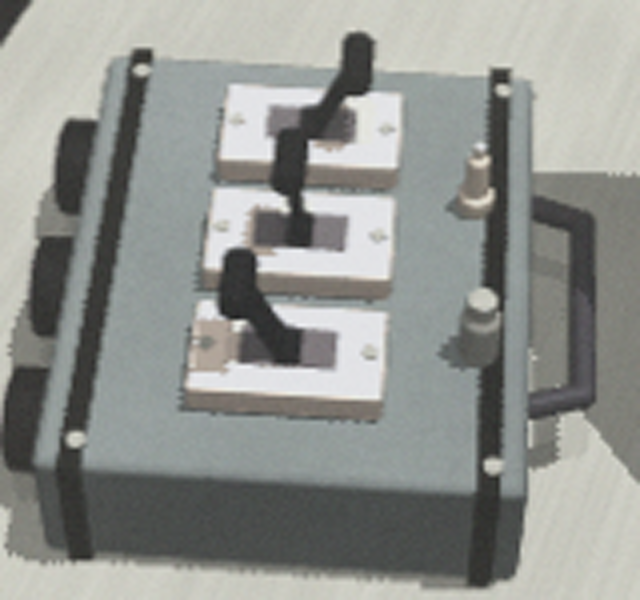

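Crop readings. Top crop (scale 3.7, offset 210,150): the middle housing corners are (255,235), (346,208), (395,371) and (303,397), and the tripped grip is near (317,292). Side crop (scale 4, offset 235,210): the grip is near (291,160). The loose plug and socket stand near the handle edge. Now I'll triangulate.

```bash
cat > h.py <<'E'
import numpy as np,cv2
from plant import arm
from scipy.spatial.transform import Rotation as R
def ray(n,px):
    p=arm.camera_params(n); K=np.array(p["intrinsics"]);d=np.array(p["dist"])
    u=cv2.undistortPoints(np.array(px,float).reshape(-1,1,2),K,d)[:,0]
    v=np.c_[u[:,0],-u[:,1],-np.ones(len(u))]
    Rm=np.array(p["rotation"]); Rm=R.from_euler("xyz",Rm).as_matrix() if Rm.size==3 else Rm
    v=v@Rm.T
    return np.array(p["origin"]),v/np.linalg.norm(v,axis=1)[:,None]
def plane(n,px,z):
    o,v=ray(n,px); return o+v*((z-o[2])/v[:,2])[:,None]
def tri(a,b):
    o1,v=ray("top",[a]);o2,w=ray("side",[b]);v=v[0];w=w[0]
    s=np.linalg.lstsq(np.c_[v,-w],o2-o1,rcond=None)[0]
    p,q=o1+s[0]*v,o2+s[1]*w; return (p+q)/2,np.linalg.norm(p-q)
T=lambda c:np.array(c,float)/3.7+[210,150]
S=lambda c:np.array(c,float)/4+[235,210]
E
python3 - <<'E'
from h import *
np.set_printoptions(precision=4,suppress=True)
H={'on':[(132,272),(220,247),(270,406),(180,435)],'trip':[(255,235),(346,208),(395,371),(303,397)],'off':[(379,198),(470,172),(520,333),(430,359)]}
HS={'off':[(228,84),(404,93),(396,176),(219,152)],'trip':[(212,188),(397,196),(389,284),(203,264)],'on':[(194,299),(388,310),(382,405),(185,392)]}
for k in H:
    P=plane("top",T(H[k]),.105); c=P.mean(0); x=(P[0]+P[1]-P[2]-P[3])/2;y=(P[0]+P[3]-P[1]-P[2])/2
    Q=plane("side",S(HS[k]),.105)
    print(k,c,"len",np.linalg.norm(x),np.linalg.norm(y),"yaw",np.arctan2(x[1],x[0]),np.arctan2(-y[0],y[1]),"side c",Q.mean(0),"tri",tri(T(H[k]).mean(0),S(HS[k]).mean(0)))
for k,a,b in [('on',(179,299),(240,282)),('trip',(317,292),(291,160)),('off',(464,299),(357,63)),('sock/plug',(275,489),(481,300)),('2',(436,432),(480,150))]:
    print(k,tri(T(a),S(b)))
E
```

```text
on [0.5067 0.1168 0.105 ] len 0.10044605544151404 0.0555087379678509 yaw 0.30139313311908655 0.29573368768123165 side c [0.5065 0.122  0.105 ] tri (array([0.5076, 0.1175, 0.0981]), np.float64(0.0013508654035311318))
trip [0.529  0.0428 0.105 ] len 0.10114024039229048 0.0566898788924875 yaw 0.2930542364045447 0.283885115033334 side c [0.529  0.0464 0.105 ] tri (array([0.5297, 0.043 , 0.1004]), np.float64(0.0010308899968540337))
off [ 0.5514 -0.0316  0.105 ] len 0.10069973768240754 0.05611097265963571 yaw 0.3039830859153592 0.28242853978082105 side c [ 0.5513 -0.0282  0.105 ] tri (array([ 0.552 , -0.0315,  0.1007]), np.float64(0.0009184232793750602))
on (array([0.5289, 0.1251, 0.1541]), np.float64(0.0018266662482600362))
trip (array([0.5329, 0.0456, 0.1601]), np.float64(0.0023580116455136015))
off (array([ 0.5287, -0.0388,  0.1529]), np.float64(0.0007540569145309037))
sock/plug (array([0.4196, 0.0711, 0.1258]), np.float64(0.0021482811103318753))
2 (array([ 0.4523, -0.0232,  0.1293]), np.float64(0.00042100743385402805))
```

```bash
python3 -m pendant '{"translation":[[0,0,-0.4],[-0.3,-0.3,-0.7],[-0.65,-0.65,-0.7],[-1,-1,-0.7]],"rot":[[0,0,0],[0,0,0],[0,0,0],[0,0,0]],"jaw":[0.6,0.6,0.6,0.6]}'
python3 -m pendant '{"translation":[[-0.35,-0.35,0],[-0.7,-0.7,0],[-1,-1,0]],"rot":[[0,0,0],[0,0,0],[0,0,0]],"jaw":[0.6,0.6,0.6]}'
python3 -m pendant '{"translation":[[-0.35,-0.35,0],[-0.7,-0.7,0],[-1,-1,0]],"rot":[[0,0,0],[0,0,0],[0,0,0]],"jaw":[0.6,0.6,0.6]}'
python3 -m pendant '{"translation":[[-0.25,-0.25,0],[-0.5,-0.5,0],[-0.75,-0.75,0],[-1,-1,0],[-1,-1,0],[-1,-1,0],[-1,-1,0],[-1,-1,0],[-1,-1,0],[-1,-1,0]],"rot":[[0,0,-0.05],[0,0,-0.1],[0,0,-0.15],[0,0,-0.2],[0,0,-0.25],[0,0,-0.3],[0,0,-0.35],[0,0,-0.4],[0,0,-0.45],[0,0,-0.484]],"jaw":[0.6,0.6,0.6,0.6,0.6,0.6,0.6,0.6,0.6,0.6]}'
cat >> h.py <<'E'
C=np.array([.529,.044]); YAW=.293
bx=np.array([np.cos(YAW),np.sin(YAW)]); by=np.array([-bx[1],bx[0]])
def show():
    s=arm.state(); d=s["position"][:2]-C; f=s["ft_force"]
    print("t %.2f"%s["time"],"box xy mm",(1e3*np.array([d@bx,d@by])).round(1),"z %.1f"%(1e3*s["position"][2]),"rpy",s["ee_rot"].round(4),"F box",np.array([f[:2]@bx,f[:2]@by,f[2]]).round(2),"w %.3f"%s["gripper_width"])
def to(x,y,z):
    s=arm.state(); t=np.r_[C+bx*x+by*y,z]
    print("tool shift",(R.from_euler("xyz",s["ee_rot"]).as_matrix().T@(t-s["position"])*10).round(3))
E
python3 -c "
from h import *
show(); to(.0043,0,.2)"
```

```text
time: 0.6
position: [0.271, -0.4595, 0.2714]
ee_rot: [-3.141, -0.0, -1.229]
ft_force: [-0.2, -0.3, -0.2]
gripper_width: 0.399
time: 0.98
position: [0.3316, -0.3312, 0.2711]
ee_rot: [3.142, 0.0, -1.228]
ft_force: [0.4, -0.5, 0.4]
gripper_width: 0.402
time: 1.35
position: [0.3921, -0.2035, 0.2712]
ee_rot: [3.141, 0.0, -1.228]
ft_force: [0.7, -0.3, 0.6]
gripper_width: 0.399
time: 2.6
position: [0.4521, -0.0774, 0.271]
ee_rot: [-3.141, 0.001, 0.297]
ft_force: [0.5, -0.7, -0.9]
gripper_width: 0.397
t 2.60 box xy mm [-108.7  -94. ] z 271.0 rpy [-3.1413e+00  6.0000e-04  2.9660e-01] F box [ 0.28 -0.77 -0.94] w 0.397
tool shift [ 1.134 -0.935  0.71 ]
```

```bash
python3 -m pendant '{"translation":[[0.4,-0.35,0],[0.8,-0.7,0],[1,-0.94,0],[1,-0.94,0]],"rot":[[0,0,0],[0,0,0.001],[0,0,0.001],[0,0,0.001]],"jaw":[0.6,0.6,0.6,0.6]}'
python3 -m pendant '{"translation":[[0.135,0,0.3],[0.135,0,0.65],[0.135,0,0.85],[0.135,0,0.85]],"rot":[[0,0,0],[0,0,0],[0,0,0],[0,0,0]],"jaw":[0.6,0.6,0.6,0.6]}'
python3 - <<'E'
from h import *
show(); to(.0043,0,.146)
a=arm.read_camera("side")[150:300,235:395,::-1]
cv2.imwrite("pics/s1.png",cv2.resize(a,None,fx=4,fy=4,interpolation=2))
E
```

```text
time: 3.1
position: [0.5213, 0.043, 0.2708]
ee_rot: [-3.141, 0.001, 0.292]
ft_force: [-0.0, -1.0, -0.7]
gripper_width: 0.398
time: 3.6
position: [0.5321, 0.0443, 0.1847]
ee_rot: [-3.141, 0.004, 0.289]
ft_force: [-0.3, 0.6, -0.5]
gripper_width: 0.4
t 3.60 box xy mm [ 3.1 -0.6] z 184.7 rpy [-3.1409  0.0042  0.2887] F box [-0.15  0.65 -0.52] w 0.400
tool shift [ 0.014 -0.006  0.387]
```

View pics/s1.png

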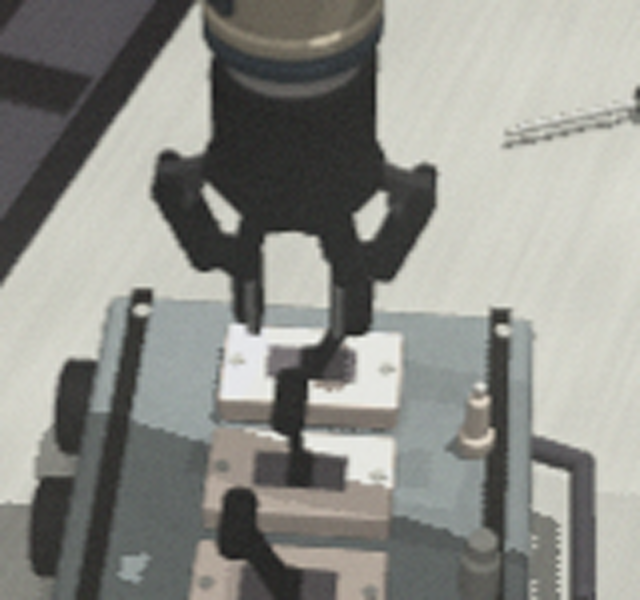

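The tool stands above the tripped lever (grip at crop (291,400)) with one finger on each side, at about (248,300) and (350,300). Next: descend.

```bash
python3 -m pendant '{"translation":[[0.01,0,0.1],[0.01,0,0.2],[0.01,0,0.3],[0.01,0,0.4],[0.01,0,0.4]],"rot":[[0,-0.001,0],[0,-0.001,0],[0,-0.001,0],[0,-0.001,0],[0,-0.001,0]],"jaw":[0.6,0.6,0.6,0.6,0.6]}'
python3 -c "
from h import *
show()"
python3 -m pendant '{"translation":[[-0.03,0,0],[-0.06,0,0],[-0.09,0,0],[-0.12,0,0],[-0.12,0,0]],"rot":[[0,0,0],[0,0,0],[0,0,0],[0,0,0],[0,0,0]],"jaw":[0.6,0.6,0.6,0.6,0.6]}'
python3 -c "
from h import *
show()"
```

```text
time: 4.28
position: [0.5342, 0.0455, 0.1453]
ee_rot: [-3.141, 0.005, 0.289]
ft_force: [-0.0, 0.7, 0.6]
gripper_width: 0.399
t 4.28 box xy mm [ 5.4 -0. ] z 145.3 rpy [-3.1412  0.0051  0.2895] F box [0.2  0.67 0.62] w 0.399
time: 4.9
position: [0.5232, 0.0421, 0.1465]
ee_rot: [-3.142, 0.003, 0.289]
ft_force: [1.2, 0.1, 0.0]
gripper_width: 0.399
t 4.90 box xy mm [-6.1 -0.2] z 146.5 rpy [-3.1416e+00  3.1000e-03  2.8930e-01] F box [ 1.21 -0.26  0.04] w 0.399
```

```bash
for i in 1 2 3; do python3 -m pendant '{"translation":[[-0.02,0,0.004],[-0.04,0,0.008],[-0.05,0,0.01]],"rot":[[0,0,0],[0,0,0],[0,0,0]],"jaw":[0.6,0.6,0.6]}' >/dev/null
python3 -c "
from h import *
show()"; done
```

```text
t 5.28 box xy mm [-11.   -0.2] z 145.3 rpy [-3.1415  0.0033  0.2893] F box [-0.1  -0.    0.14] w 0.403
t 5.65 box xy mm [-16.1  -0.1] z 144.4 rpy [-3.1416  0.0032  0.2894] F box [0.23 0.3  0.14] w 0.406
t 6.03 box xy mm [-21.1  -0.2] z 143.4 rpy [3.1416 0.0032 0.2894] F box [ 0.97 -0.12 -0.11] w 0.400
```

No force yet, though I expected contact. Looking again.

```bash
python3 - <<'E'
from h import *
a=arm.read_camera("side")[150:300,235:395,::-1]; b=arm.read_camera("top")[150:310,210:390,::-1]
a=cv2.resize(a,(400,375),interpolation=2); b=cv2.resize(b,(400,375),interpolation=2)
cv2.imwrite("pics/s2.png",np.hstack([a,b]))
E
```

```text
(no output)
```

View pics/s2.png

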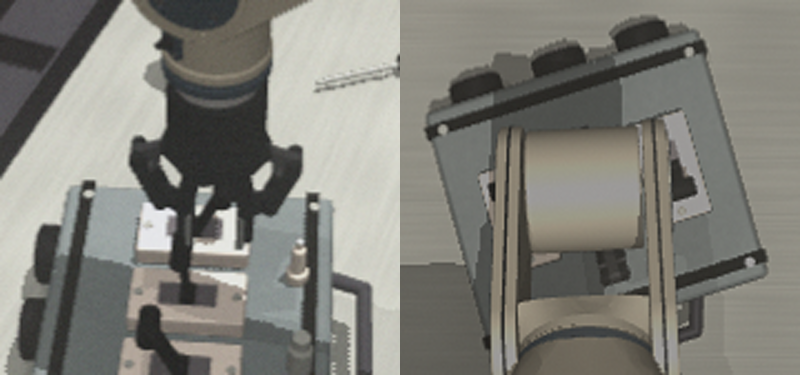

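```bash
cat >> h.py <<'E'
def proj(n,X):
    p=arm.camera_params(n); Rm=np.array(p["rotation"]); Rm=R.from_euler("xyz",Rm).as_matrix() if Rm.size==3 else Rm
    q=(np.atleast_2d(X)-p["origin"])@Rm*[1,-1,-1]
    return cv2.projectPoints(q,np.zeros(3),np.zeros(3),np.array(p["intrinsics"]),np.array(p["dist"]))[0][:,0]
E
python3 - <<'E'
from h import *
p=arm.state()["position"]
def c(x,y,z): return np.r_[C+bx*x/1e3+by*y/1e3,z/1e3]
L={"tcp":p,"fingIn+x":c(-4,0,150),"fingOut+x":c(10.5,0,150),"fingOut nearside":c(10,11,150),"fingIn near":c(-4,11,150),"fingIn-x near":c(-38,11,150),"grip":c(4.3,0,160),"grip near end":c(4.3,17,160)}
for k,v in L.items(): print(k,((proj("side",v)[0]-[235,150])*2.5).round(0))
E
```

```text
tcp [214. 265.]
fingIn+x [193. 258.]
fingOut+x [176. 257.]
fingOut nearside [175. 267.]
fingIn near [192. 268.]
fingIn-x near [233. 271.]
grip [183. 250.]
grip near end [181. 265.]
```

```bash
python3 - <<'E'
from h import *
a=arm.read_camera("side")[205:280,275:355,::-1]
a=cv2.convertScaleAbs(a,alpha=1.8,beta=20)
cv2.imwrite("pics/s3.png",cv2.resize(a,None,fx=8,fy=8,interpolation=2))
show()
E
```

```text
t 6.17 box xy mm [-20.9  -0.1] z 143.4 rpy [3.1416e+00 3.1000e-03 2.8940e-01] F box [-0.05 -0.71  0.1 ] w 0.398
```

View pics/s3.png

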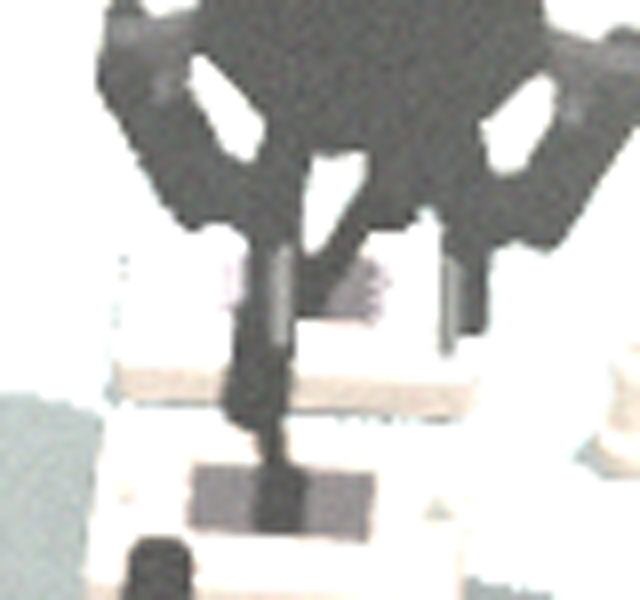

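```bash
python3 - <<'E'
from h import *
g=cv2.cvtColor(arm.read_camera("side"),cv2.COLOR_RGB2GRAY)
print(g[236:266:1,324:342:1])
p=arm.state()["position"]
for d in (0,10,20,30,40): print(d,proj("side",np.r_[C-bx*.038+by*.011,p[2]+d/1e3]).round(1), proj("side",np.r_[C-bx*.038-by*.011,p[2]+d/1e3]).round(1))
E
```

```text
[[229 229 229 229 230 163  63  47  45  46  48  46  73 129 146 152 149 126]
 [218 229 228 227 227 157  89  78  50  45  45  47  99 143 153 158 156 154]
 [198 227 228 228 229 154  79  85  65  53  47  47 123 151 152 157 156 155]
 [199 229 228 229 228 152  78  85  72  48  48  49 125 155 154 155 154 154]
 [197 229 228 227 226 153  75  86  67  47  44  48 126 156 150 154 155 157]
 [205 229 229 230 229 155  76  86  69  49  49  49 113 142 145 143 144 145]
 [205 229 227 230 229 156  73  85  69  50  46  55 116 143 142 141 142 142]
 [206 229 228 228 208 124  75  86  66  50  48  56 117 139 141 141 140 140]
 [211 228 230 229 202 118  78  86  68  50  45  55 116 143 142 139 140 143]
 [214 228 228 228 202 120  79  85  64  47  49  49 120 142 142 142 141 143]
 [226 229 230 229 204 122  76  84  64  49  48  90 129 143 139 143 142 141]
 [229 230 230 230 202 120  77  86 118 157 143 132 139 141 138 142 144 144]
 [229 227 229 229 204 124  79  84 188 225 185 149 142 142 141 144 143 142]
 [228 230 228 229 225 161 104 111 200 228 180 137 140 142 147 143 139 140]
 [229 228 229 228 229 223 220 219 227 227 174 133 
[... 624 characters left out ...]

 [222 220 222 221 220 208 200 198 189 160 144 142 141 143 144 143 145 145]
 [229 229 228 230 227 226 226 227 224 192 154 147 144 144 145 145 143 144]
 [228 230 229 228 228 229 229 229 229 196 154 142 145 141 140 145 141 142]
 [229 229 229 226 230 229 228 228 228 193 151 145 142 144 144 144 145 142]
 [162 166 209 228 228 229 227 228 227 186 145 145 145 145 144 142 142 145]
 [150 149 158 164 168 166 213 229 226 174 139 145 143 141 143 144 146 145]
 [148 149 149 149 148 148 156 166 206 170 140 146 145 142 144 145 145 146]]
0 [[328.3 260.4]] [[328.9 252.5]]
10 [[328.4 257.2]] [[329.  249.3]]
20 [[328.5 254. ]] [[329.1 246. ]]
30 [[328.6 250.7]] [[329.2 242.7]]
40 [[328.7 247.4]] [[329.3 239.4]]
```

The fingertips are about 25–30 mm higher in the picture than the nominal TCP, so they pass above the bar. I'll go back to centre and descend 25 mm. That is safe either way, because the housing top is at 105 mm.

```bash
python3 -m pendant '{"translation":[[0.1,0,0],[0.2,0,0],[0.26,0,0],[0.26,0,0],[0.26,0,0.08],[0.26,0,0.16],[0.26,0,0.24],[0.26,0,0.24]],"rot":[[0,0,0],[0,0,0],[0,0,0],[0,0,0],[0,0,0],[0,0,0],[0,0,0],[0,0,0]],"jaw":[0.6,0.6,0.6,0.6,0.6,0.6,0.6,0.6]}'
python3 - <<'E'
from h import *
show()
a=arm.read_camera("side")[205:280,275:355,::-1]
a=cv2.convertScaleAbs(a,alpha=1.1,beta=20)
cv2.imwrite("pics/s4.png",cv2.resize(a,None,fx=8,fy=8,interpolation=2))
E
```

```text
time: 7.22
position: [0.5331, 0.0451, 0.1184]
ee_rot: [-3.141, 0.005, 0.289]
ft_force: [-0.1, -0.4, 0.5]
gripper_width: 0.4
t 7.22 box xy mm [ 4.3 -0.1] z 118.4 rpy [-3.1412  0.0049  0.2893] F box [-0.16 -0.33  0.46] w 0.400
```

View pics/s4.png

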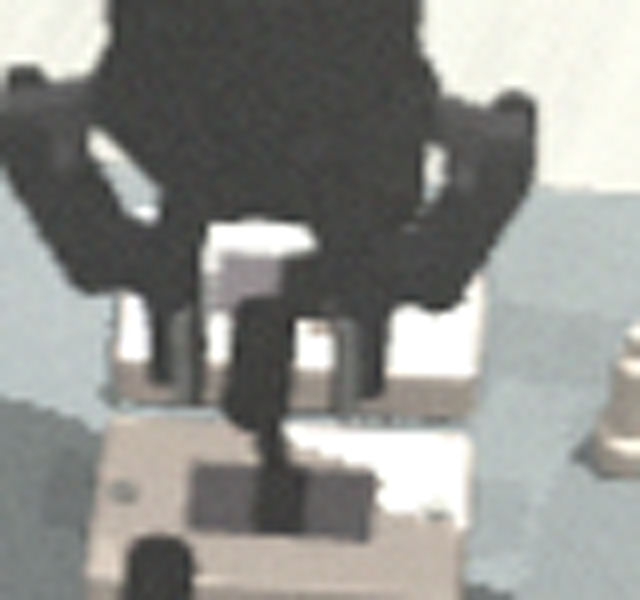

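The fingers now straddle the bar: tips at about (185,400) and (350,400), bar at (265,360). Now go a little lower and push towards off.

```bash
python3 -m pendant '{"translation":[[0,0,0.04],[-0.03,0,0.04],[-0.06,0,0.04],[-0.08,0,0.04],[-0.1,0,0.04],[-0.1,0,0.04]],"rot":[[0,0,0],[0,0,0],[0,0,0],[0,0,0],[0,0,0],[0,0,0]],"jaw":[0.6,0.6,0.6,0.6,0.6,0.6]}' >/dev/null
python3 -c "
from h import *
show()"
for i in 1 2 3; do python3 -m pendant '{"translation":[[-0.02,0,0.003],[-0.04,0,0.006],[-0.04,0,0.006]],"rot":[[0,0,0],[0,0,0],[0,0,0]],"jaw":[0.6,0.6,0.6]}' >/dev/null
python3 -c "
from h import *
show()"; done
```

```text
t 8.03 box xy mm [-4.3 -0.3] z 115.9 rpy [3.1413e+00 1.4000e-03 2.8930e-01] F box [2.58 1.1  2.44] w 0.398
t 8.40 box xy mm [-9.2 -0.2] z 114.7 rpy [3.1416 0.0034 0.2893] F box [ 2.8  -0.52  1.14] w 0.404
t 8.78 box xy mm [-13.4  -0.1] z 114.1 rpy [-3.1415  0.0038  0.2894] F box [ 1.63 -0.95  0.87] w 0.397
t 9.15 box xy mm [-17.4  -0.1] z 113.5 rpy [-3.1415  0.0036  0.2893] F box [ 2.4  -0.19  0.65] w 0.403
```

```bash
for i in 1 2 3 4 5; do python3 -m pendant '{"translation":[[-0.01,0,0.004],[-0.02,0,0.006],[-0.02,0,0.006]],"rot":[[0,0,0],[0,0,0],[0,0,0]],"jaw":[0.6,0.6,0.6]}' >/dev/null
python3 -c "
from h import *
show()"; done
```

```text
t 9.53 box xy mm [-19.1  -0.1] z 113.0 rpy [-3.1415  0.0033  0.2894] F box [ 2.19 -0.52  1.31] w 0.397
t 9.90 box xy mm [-21.2  -0.1] z 112.4 rpy [-3.1416  0.0034  0.2894] F box [1.29 0.28 1.62] w 0.398
t 10.28 box xy mm [-23.2  -0.1] z 111.8 rpy [3.1416 0.0034 0.2894] F box [1.48 0.02 0.68] w 0.397
t 10.65 box xy mm [-25.2  -0.1] z 111.2 rpy [-3.1415  0.0034  0.2894] F box [1.6  0.47 0.24] w 0.404
t 11.03 box xy mm [-26.7  -0.1] z 110.7 rpy [3.1415e+00 2.4000e-03 2.8930e-01] F box [ 4.1  -0.47  0.94] w 0.399
```

```bash
for i in 1 2; do python3 -m pendant '{"translation":[[-0.01,0,0.002],[-0.01,0,0.002]],"rot":[[0,0,0],[0,0,0]],"jaw":[0.6,0.6]}' >/dev/null
python3 -c "
from h import *
show()"; done
```

```text
t 11.28 box xy mm [-27.2  -0.2] z 110.6 rpy [3.1414e+00 1.5000e-03 2.8930e-01] F box [ 5.5  -0.38  0.48] w 0.401
t 11.53 box xy mm [-27.6  -0.2] z 110.6 rpy [3.1413e+00 2.0000e-04 2.8930e-01] F box [ 6.68  0.51 -0.17] w 0.398
```

```bash
for i in 1 2 3; do python3 -m pendant '{"translation":[[-0.01,0,0.002],[-0.02,0,0.002]],"rot":[[0,0,0],[0,0,0]],"jaw":[0.6,0.6]}' >/dev/null
python3 -c "
from h import *
show()"; done
```

```text
t 11.78 box xy mm [-28.5  -0.3] z 110.5 rpy [ 3.141e+00 -1.900e-03  2.892e-01] F box [12.34  0.62 -4.89] w 0.402
t 12.03 box xy mm [-29.3  -0.4] z 110.4 rpy [ 3.1408 -0.0041  0.2891] F box [15.3   1.34 -8.43] w 0.403
t 12.28 box xy mm [-30.1  -0.5] z 110.3 rpy [ 3.1406 -0.0063  0.289 ] F box [ 20.61   2.58 -12.  ] w 0.397
```

```bash
for i in 1 2; do python3 -m pendant '{"translation":[[0,0,0],[0,0,0]],"rot":[[0,0,0],[0,0,0]],"jaw":[0.6,0.6]}' >/dev/null
python3 -c "
from h import *
show()"; done
```

```text
t 12.53 box xy mm [-30.1  -0.4] z 110.2 rpy [ 3.1406 -0.0063  0.2891] F box [ 19.06   1.78 -11.24] w 0.404
t 12.78 box xy mm [-30.1  -0.4] z 110.2 rpy [ 3.1406 -0.0063  0.2891] F box [ 18.62   1.99 -11.16] w 0.401
```

```bash
python3 -m pendant '{"translation":[[-0.005,0,0.01],[-0.005,0,0.01]],"rot":[[0,0,0],[0,0,0]],"jaw":[0.6,0.6]}' >/dev/null
python3 -c "
from h import *
show()"; python3 -m pendant '{"translation":[[0,0,0],[0,0,0]],"rot":[[0,0,0],[0,0,0]],"jaw":[0.6,0.6]}' >/dev/null
python3 -c "
from h import *
show()"
```

```text
t 13.03 box xy mm [-30.   -0.6] z 110.0 rpy [ 3.1403 -0.0076  0.289 ] F box [17.39  1.98 -2.4 ] w 0.404
t 13.28 box xy mm [-30.   -0.6] z 110.0 rpy [ 3.1403 -0.0076  0.289 ] F box [17.88  1.9  -4.63] w 0.398
```

```bash
python3 -m pendant '{"translation":[[-0.008,0,0.002],[-0.008,0,0.002],[-0.008,0,0.002],[-0.008,0,0.002],[-0.008,0,0.002]],"rot":[[0,0,0],[0,0,0],[0,0,0],[0,0,0],[0,0,0]],"jaw":[0.6,0.6,0.6,0.6,0.6]}' >/dev/null
python3 -c "
from h import *
show()"; for i in 1 2 ; do python3 -m pendant '{"translation":[[0,0,0],[0,0,0],[0,0,0],[0,0,0]],"rot":[[0,0,0],[0,0,0],[0,0,0],[0,0,0]],"jaw":[0.6,0.6,0.6,0.6]}' >/dev/null
python3 -c "
from h import *
show()"; done
```

```text
t 13.90 box xy mm [-30.3  -0.6] z 109.9 rpy [ 3.1402 -0.0085  0.2891] F box [18.59  3.39 -5.37] w 0.400
t 14.40 box xy mm [-30.3  -0.6] z 109.9 rpy [ 3.1402 -0.0086  0.2891] F box [18.97  3.82 -4.73] w 0.402
t 14.90 box xy mm [-30.3  -0.6] z 109.9 rpy [ 3.1402 -0.0086  0.289 ] F box [19.2   2.56 -5.13] w 0.401
```

```bash
python3 -m pendant '{"translation":[[0.05,0,0],[0.1,0,-0.01],[0.15,0,-0.02],[0.2,0,-0.03],[0.2,0,-0.03]],"rot":[[0,0,0],[0,0,0],[0,0,0],[0,0,0],[0,0,0]],"jaw":[0.6,0.6,0.6,0.6,0.6]}' >/dev/null
python3 -c "
from h import *
show()"; for i in 1 2 3; do python3 -m pendant '{"translation":[[0.02,0,0],[0.04,0,0],[0.06,0,0],[0.06,0,0]],"rot":[[0,0,0],[0,0,0],[0,0,0],[0,0,0]],"jaw":[0.6,0.6,0.6,0.6]}' >/dev/null
python3 -c "
from h import *
show()"; done
```

```text
t 15.53 box xy mm [-16.6  -0.1] z 111.1 rpy [-3.1414  0.0041  0.2894] F box [-0.87 -0.27  0.15] w 0.403
t 16.02 box xy mm [-10.2  -0.2] z 111.4 rpy [3.1416e+00 3.1000e-03 2.8940e-01] F box [ 0.41 -0.46  0.38] w 0.402
t 16.52 box xy mm [-4.4 -0.1] z 111.3 rpy [-3.1415  0.0034  0.2895] F box [-4.09  0.87  2.73] w 0.403
t 17.02 box xy mm [ 2.1 -0.2] z 111.4 rpy [3.1415e+00 2.6000e-03 2.8940e-01] F box [-2.52  1.21  1.4 ] w 0.401
```

```bash
for i in 1 2 3 4 ; do python3 -m pendant '{"translation":[[0.02,0,0],[0.04,0,0.003],[0.06,0,0.006],[0.06,0,0.006]],"rot":[[0,0,0],[0,0,0],[0,0,0],[0,0,0]],"jaw":[0.6,0.6,0.6,0.6]}' >/dev/null
python3 -c "
from h import *
show()"; done;  for i in 1 2 ; do python3 -m pendant '{"translation":[[0.02,0,0.004],[0.03,0,0.006],[0.03,0,0.006]],"rot":[[0,0,0],[0,0,0],[0,0,0]],"jaw":[0.6,0.6,0.6]}' >/dev/null
python3 -c "
from h import *
show()"; done
```

```text
t 17.52 box xy mm [ 8.  -0.3] z 110.7 rpy [3.1415e+00 2.8000e-03 2.8940e-01] F box [-2.66  0.06  1.92] w 0.399
t 18.02 box xy mm [14.  -0.3] z 110.1 rpy [3.1416e+00 2.8000e-03 2.8940e-01] F box [-2.01 -0.66  1.42] w 0.403
t 18.52 box xy mm [20.  -0.3] z 109.4 rpy [3.1416e+00 2.9000e-03 2.8950e-01] F box [-1.59 -0.11  0.3 ] w 0.403
t 19.02 box xy mm [26.  -0.3] z 108.9 rpy [3.1416e+00 2.8000e-03 2.8940e-01] F box [-1.77 -0.51  1.59] w 0.397
t 19.40 box xy mm [28.8 -0.3] z 108.2 rpy [-3.1416e+00  3.0000e-03  2.8940e-01] F box [-2.63 -0.16  1.11] w 0.401
t 19.77 box xy mm [31.5 -0.3] z 107.5 rpy [-3.1415  0.0038  0.2894] F box [-3.84  0.2   2.29] w 0.402
```

```bash
for i in 1 2 3 4; do python3 -m pendant '{"translation":[[0.01,0,0.002],[0.02,0,0.003],[0.02,0,0.003]],"rot":[[0,0,0],[0,0,0],[0,0,0]],"jaw":[0.6,0.6,0.6]}' >/dev/null
python3 -c "
from h import *
show()"; done
```

```text
t 20.15 box xy mm [33.3 -0.3] z 107.0 rpy [-3.1414  0.004   0.2894] F box [-3.86 -0.71 -1.05] w 0.400
t 20.52 box xy mm [35.8 -0.3] z 107.0 rpy [-3.1415e+00  3.0000e-03  2.8940e-01] F box [-3.56  0.17 -0.77] w 0.398
t 20.90 box xy mm [37.9 -0.3] z 106.8 rpy [3.1416e+00 2.8000e-03 2.8940e-01] F box [-3.98  0.25 -0.54] w 0.401
t 21.27 box xy mm [38.6 -0.3] z 106.2 rpy [-3.1414  0.0054  0.2895] F box [-7.37 -0.24  2.18] w 0.402
```

```bash
for i in 1 2; do python3 -m pendant '{"translation":[[0.01,0,0.001],[0.015,0,0.002],[0.015,0,0.002]],"rot":[[0,0,0],[0,0,0],[0,0,0]],"jaw":[0.6,0.6,0.6]}' >/dev/null
python3 -c "
from h import *
show()"; done
```

```text
t 21.65 box xy mm [39.2 -0.3] z 105.9 rpy [-3.1412  0.0073  0.2895] F box [-10.17  -0.76   3.98] w 0.401
t 22.02 box xy mm [39.7 -0.2] z 105.6 rpy [-3.141   0.0093  0.2896] F box [-13.44  -1.14   4.83] w 0.400
```

```bash
python3 -m pendant '{"translation":[[-0.06,0,0],[-0.12,0,0],[-0.12,0,0]],"rot":[[0,0,0],[0,0,0],[0,0,0]],"jaw":[0.6,0.6,0.6]}'
python3 -c "
from h import *
show()"
python3 -m pendant '{"translation":[[0,0,-0.1],[0,0,-0.2],[0,0,-0.4],[0,0,-0.7],[0,0,-1],[0,0,-1]],"rot":[[0,0,0],[0,0,0],[0,0,0],[0,0,0],[0,0,0],[0,0,0]],"jaw":[0.6,0.6,0.6,0.6,0.6,0.6]}'
python3 -m pendant '{"translation":[[-0.4,0,-0.4],[-1,0,-0.6],[-1,0.5,-0.6],[-1,1,-0.6],[-1,1,-0.6]],"rot":[[0,0,0],[0,0,0],[0,0,0],[0,0,0],[0,0,0]],"jaw":[0.6,0.6,0.6,0.6,0.6]}'
python3 -m pendant '{"translation":[[0,0.5,0],[0,1,0],[0,1,0]],"rot":[[0,0,0],[0,0,0],[0,0,0]],"jaw":[0.6,0.6,0.6]}'
python3 - <<'E'
from h import *
show()
a=arm.read_camera("side")[210:360,235:395,::-1]; b=arm.read_camera("top")[150:310,210:390,::-1]
cv2.imwrite("pics/s5.png",np.hstack([cv2.resize(a,(400,375),interpolation=2),cv2.resize(b,(400,375),interpolation=2)]))
E
```

```text
time: 22.4
position: [0.5591, 0.0526, 0.1064]
ee_rot: [3.141, 0.001, 0.289]
ft_force: [0.4, 0.3, -0.1]
gripper_width: 0.402
t 22.40 box xy mm [31.3 -0.4] z 106.4 rpy [3.1413e+00 1.3000e-03 2.8930e-01] F box [ 0.41  0.14 -0.09] w 0.402
time: 23.15
position: [0.5609, 0.0529, 0.2093]
ee_rot: [3.14, -0.003, 0.289]
ft_force: [-0.1, 0.6, -1.0]
gripper_width: 0.398
time: 23.78
position: [0.492, -0.0741, 0.2661]
ee_rot: [3.141, 0.003, 0.286]
ft_force: [0.1, 0.3, 0.3]
gripper_width: 0.4
time: 24.15
position: [0.5205, -0.1692, 0.2656]
ee_rot: [-3.141, 0.004, 0.287]
ft_force: [-0.1, 0.8, -0.6]
gripper_width: 0.4
t 24.15 box xy mm [ -69.7 -201.6] z 265.6 rpy [-3.1413  0.0037  0.2868] F box [ 0.16  0.76 -0.6 ] w 0.400
```

View pics/s5.png

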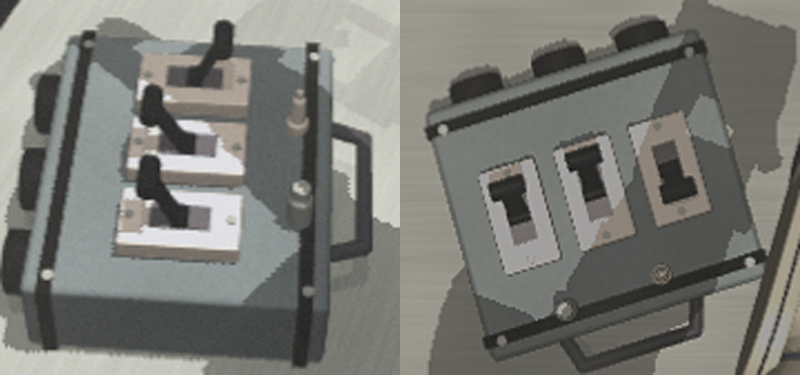

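The middle lever, with its grip at (586,160) in the top crop and (151,105) in the side crop, now leans fully to the sockets. The neighbours, plug and socket are where they were. Handing in.

```bash
python3 - <<'E'
from h import *
print(tri(np.array([586-400,160])*[180/400,160/375]+[210,150],np.array([151,105])*.4+[235,210]))
arm.hand_in()
E
```

```text
(array([0.55737924, 0.05067136, 0.14911088]), np.float64(0.00452098596852046))
the job is handed in; nothing more can be done
```

I reset the tripped (middle) breaker: pushed it fully off, pressed it there for over a second, then threw it fully on. The job is handed in at about 24 s, and the arm is clear of everything.

- **Off press:** the stop was felt at a tool position of about −27 mm. I held there for about 1 s with 18.6–19.2 N horizontally, roughly 16–17 N of load on the lever after allowing for its lean. The highest reading was 20.6 N horizontal with 12 N vertical, about 24 N in all, just before the hold.
- **On throw:** the stop came at about +38 mm, where the off stop had predicted it. I pressed it with about 13 N, then backed off to zero force and lifted clear.
- **Last checks:** the final pictures show the lever right over to the sockets. The other two levers, the plug and the steel socket look unmoved. I did not look again at the things lying on the bench.
- **Disagreements:** the fingertips looked 25–30 mm higher in the pictures than the given tool point, so the first off pass went above the bar without touching it. I descended further and repeated it. A rough final triangulation put the grip about 29 mm to the on side and 149 mm high. The expected values were 30 mm and 152 mm, and the two views missed each other by 4.5 mm.

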